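# Cure the varnished stone, then lift its tray level

## Robot

A 6-joint arm with a two-finger parallel gripper is mounted at the origin on the work surface. World frame = base frame: x ahead of the robot, y to its left, z up, the work surface at z = 0. Lengths are in m, angles in rad, forces in N, time in s.
With the tool pointing down it reaches from about 0.225 to 0.875 m from the base axis. Payload 3.4 kg.
Tool frame: the origin (TCP) lies where the fingers leave the gripper's body, on its centre line; the fingertips stand 73 mm ahead of it and the grasp point (between the pads) lies 54 mm ahead of it (manip.pinch_z is the distance from the TCP to the grasp point, in m); z points along the fingers, y is the line along which they close (so a half turn about z gives the same grasp; the last joint's range is limited). The gripper opens to 85 mm and grips with 20 to 120 N. Pads are 22 mm wide; open, the fingers measure 114 mm over their backs; the gripper's body (76 mm by 85 mm) begins 54 mm behind the grasp point. The pads swing forward as they close: fully open they stand 13 mm farther back than shut.
Start: joints at [-1.46, 0.276, 1.505, -0, 1.361, -0.121], TCP at [0.132, -0.56, 0.304] pointing down, gripper open.
Joint ranges: [-2.89, 2.89], [-0.75, 2.08], [0.22, 2.7], [-1.18, 4.32], [0.11, 2.71], [-2.7, 2.7]. Speed limits (rad/s): [2.57, 2.57, 3.14, 3.14, 3.14, 3.14].

## Interface

Orientations are given as a unit quaternion [w, x, y, z].
In Python, from rig import readout, imaging, manip gives the robot as it stands. The module is installed in compiled form; this text tells all that it offers.
- The arm moves only by the tool servo_tool, never from a script. Its argument "moves" is a list of rows, each an object with "dp": the shift along the tool's x, y, z in units of 0.2 m (1.0 is 0.2 m), a list of three; "delta_rot": the turn, a rotation vector about the tool's x, y, z in units of 0.1 rad (1.0 is 0.1 rad), a list of three; "fingers": the opening, from 0 (shut) to 1 (fully open). In form: [{"dp": [dx, dy, dz], "delta_rot": [wx, wy, wz], "fingers": fingers}, ...]. A call has 1 to 5 rows; each row shifts and turns the commanded pose from where the row before left it, along the tool's axes as they then stand; what a row does not reach is not made up. A row lasts 1/10 s, in which the tool goes at most 50 mm and 8.59 degrees, less where a joint would pass 70% of its speed; a pose out of reach is approached as far as the arm can. A call with a number of a shift or a turn outside -1 to 1 is refused whole. A call with a gripper value outside its range is refused whole. The fingers move at their own pace and stop on an object; "force" is the grip in N (left out, the last holds). Time passes only in rows, so rows that do not move let the fingers close. It gives the time, the measured TCP pose, the force, the opening and the grip force at its end, in the units of the state.
- readout.get_state(): the state, without advancing time (a new reading comes with each control period).
- imaging.get_image(name): name is "side" or "top"; returns (picture, depth): 480x640x3 uint8, red, green, blue; 480x640 float32, m along the optical axis (not along the pixel's ray), 0 where there is no reading.
- imaging.calibration(name): a dict with "intrinsics" (3x3 intrinsics, pixels), "dist" ([k1, k2, p1, p2, k3] as OpenCV has them; the pictures are not rectified), "R" (3x3) and "t" (3): a world point X has camera coordinates R X + t. Camera axes: x right, y down, z forward; pixel columns grow to the right and rows downward; lengths in m; the calibration is good to about 2 mm. A picture is of the moment at which its call begins. calibration takes no time and is no camera call.
- manip.sign_off(): hands the job in; it is judged then, once.
The state is a dict: "clock": time; "qpos": joint angles; "qd": joint speeds; "effort": joint torques, N m; "position": TCP position; "ee_rot": TCP orientation; "contact_force": force on the tool from outside, world axes, zero at the start; "moment": the same for the moment, N m; "width": finger opening in m; "gripper_force": force on a finger pad.
Only numpy, scipy, OpenCV 4.12 (cv2) and the standard library are available. Lean on these libraries where they do the work, as an engineer would, in place of code of your own. Each camera call takes 0.05 s, during which the arm holds its last target. There are 200 camera calls.

## Task

Take the curing lamp out of its rest, hold it still with its window pointing straight down at the big stone on the carrying tray, about 8 cm above the stone, for two seconds, and lay the lamp back in its rest. Then lift the tray by its handle bar straight up off the stand until it hangs about ten centimetres above the stand, and finish while still holding it there, level and steady, with all three stones on it. The varnish is wet, so nothing may touch the stones on the tray, and leave the other things on the table where they are.

Things in the scene. Friction and masses are not known exactly. Their poses are not given: they have to be found in the camera images.
- stand: low round aluminium modelling stand, fixed, 144 mm across, flat top 30 mm above the table; origin at the centre of its foot on the table, z up. The tray stands loose on it, centred to within 10 mm.
- tray: open plywood and pale wood carrying tray, 200 mm (its x) by 160 mm (its y), floor 6 mm thick, rim 16 mm high, with a fixed handle over its middle: a straight wooden bar along the tray's x from end to end, between two posts at x = -91 and +91 mm. Origin at the centre of its underside, z up. Weighs 0.25 to 0.45 kg, with the stones about 0.5 to 0.7 kg.
- tray_grip (a point): middle of the tray's handle bar, 90 mm above the tray's underside. The bar is 16 mm wide (tray y), 20 mm high (80 to 100 mm above the underside) and 174 mm long between the posts; axes as the tray's.
- big_stone: the largest stone on the tray: a round flat grey pebble 60 mm across and 26 mm high, 0.13 kg; origin at the centre of its underside. Each stone stands in a different quarter of the tray, about 45 mm along and 37 mm across from its middle, beside the bar, not under it; which is where changes.
- big_stone_top (a point): middle of the big stone's top, 26 mm above its underside: the target of the lamp
- small_stone1: small round grey pebble on the tray, 40 mm across, 18 mm high; origin at the centre of its underside
- small_stone2: another small round grey pebble on the tray, the same as small_stone1
- lamp: white hand-held curing lamp, 0.14 to 0.24 kg, lying level in its rest, always on: a straight handle 30 mm wide (y), 28 mm high (z 0 to 28), from x = -95 to +66 mm, and an upright round head 32 mm across at x = +80 mm, z -12 to +34 mm. Origin on the handle's underside, within 5 mm in x of the balance point; x points to the head, z up.
- lamp_window (a point): the round window on the underside of the lamp's head, at x = +80, y = 0, z = -12 mm of the lamp; it shines along the lamp's -z
- rest: fixed rest of the lamp: dark base plate 170 x 60 x 8 mm with two grey forked supports, 12 mm thick, at x = -50 and +50 mm. The handle lies on them 35 mm above the table, between cheeks 40 mm apart that reach 47 mm above the table. Origin on the table under the middle, x along the lamp, z up. The lamp's origin starts above it, within 6 mm along x.
- tape: roll of masking tape lying flat, 90 mm across, 24 mm high; bystander, leave it alone; origin at its underside
- spare_stone: loose pebble on the table itself (not on the tray), 34 mm across, 16 mm high; bystander, leave it alone; origin at its underside
- jar: closed round jar, 56 mm across, 75 mm high; bystander, leave it alone; origin at its underside
- plate: paper plate, 180 mm across, 18 mm high; bystander, leave it alone; origin at its underside
- mug: mug, 76 mm across without its handle, 85 mm high; bystander, leave it alone; origin at its underside
- brush: paint brush lying on a paper pad (150 x 210 x 12 mm) on the table; bystander, leave it alone; origin at its underside

How it is judged:
On the way, in this order (a step that is already met when the one before it is completed fails the run):
1. the held lamp shines straight down on the middle of the big stone from about 8 cm, held still (x of big_stone_top in the frame of lamp_window between -0.02 and 0.02 m and y of big_stone_top in the frame of lamp_window between -0.02 and 0.02 m and z of big_stone_top in the frame of lamp_window between -0.12 and -0.045 m and angle between lamp's own z axis and vertical below 0.17 rad and linear speed of lamp below 0.03 m/s and angular speed of lamp below 0.3 rad/s and contact force between lamp and the fingers above 0.5 N), for 1.5 s.
2. the lamp lies released in its rest (x of lamp in the frame of rest between -0.03 and 0.03 m and y of lamp in the frame of rest between -0.01 and 0.01 m and z of lamp in the frame of rest between 0.03 and 0.041 m and angle between lamp's own z axis and vertical below 0.1 rad and linear speed of lamp below 0.03 m/s and contact force between lamp and the fingers below 0.1 N), for 0.2 s.
At the end, for the whole second after the job is handed in: The tray hangs from the fingers, underside 100-170 mm above the table, within 60 mm sideways of the stand's centre, level to 0.10 rad, still (0.03 m/s, 0.2 rad/s), all three stones on it; the lamp lies released in its rest (30 mm along, 10 mm across) (all of step 2 and height (world z) of tray between 0.1 and 0.17 m and horizontal distance between tray and stand below 0.06 m and angle between tray's own z axis and vertical below 0.1 rad and linear speed of tray below 0.03 m/s and angular speed of tray below 0.2 rad/s and contact force between tray and the fingers above 1 N and contact force between tray and stand below 0.1 N and contact force between tray and lamp below 0.1 N and x of big_stone in the frame of tray between -0.095 and 0.095 m and y of big_stone in the frame of tray between -0.075 and 0.075 m and z of big_stone in the frame of tray between 0 and 0.015 m and x of small_stone1 in the frame of tray between -0.095 and 0.095 m and y of small_stone1 in the frame of tray between -0.075 and 0.075 m and z of small_stone1 in the frame of tray between 0 and 0.015 m and x of small_stone2 in the frame of tray between -0.095 and 0.095 m and y of small_stone2 in the frame of tray between -0.075 and 0.075 m and z of small_stone2 in the frame of tray between 0 and 0.015 m); the arm keeps its last pose, push and grip.
It fails at once if a wet stone on the tray is touched by the lamp or the fingers (contact force between any of big_stone, small_stone1, small_stone2 and the fingers above 0.3 N or contact force between any of big_stone, small_stone1, small_stone2 and the arm above 0.3 N or contact force between any of big_stone, small_stone1, small_stone2 and lamp above 0.3 N).
It fails at once if a bystander is moved more than 30 mm (distance of any of tape, spare_stone, jar, plate, mug, brush from where it was at the start of the episode above 0.03 m).
It fails at once if the tray tips by more than 0.3 rad (angle between tray's own z axis and vertical above 0.3 rad).
It also fails if it takes over 64 s, if anything falls off the work surface, if the arm or the gripper's body presses on something with over 40 N, if the wrist force passes 120 N, or if a joint passes its speed limit or range.

## Working session

There is one attempt and no reset: what is moved stays moved. The work goes in short steps, Python scripts to look and compute and a tool call to move; the robot and the scene stay as the last step left them, time stands still between calls to the robot, and variables do not carry over. Pictures are saved under pics/ and viewed, at most 10 in all, crops included, and the job is handed in when it is done.

Besides the shell and the picture viewer there is one more tool, called after "Call:" as a command line: name --argument value ..., lists and objects as JSON in quotes. servo_tool: Moves the arm, as the interface text tells. Its arguments: {"type":"object","properties":{"moves":{"type":"array"},"force":{"type":"number"}},"required":["moves"]}

```bash
mkdir -p pics
python3 - <<'E'
from rig import readout, imaging, manip
import numpy as np, cv2
for n in("side","top"):
    im,d=imaging.get_image(n); c=imaging.calibration(n)
    cv2.imwrite(f"pics/{n}0.png",im[:,:,::-1]); np.savez(f"{n}0.npz",im=im,d=d)
    print(n,c["intrinsics"],c["dist"],c["R"],c["t"], (d>0).mean())
s=readout.get_state(); print({k:np.round(v,3) for k,v in s.items()}, manip.pinch_z)
E
```

```text
side [[546.00302363   0.         318.45171101]
 [  0.         546.00302363 239.08157812]
 [  0.           0.           1.        ]] [-0.1264632  0.         0.         0.         0.       ] [[ 0.93584992 -0.3521505   0.01322711]
 [-0.19827919 -0.55721965 -0.8063446 ]
 [ 0.29132506  0.75199487 -0.59129809]] [-0.56277299  0.20809814  1.61481187] 0.9477115885416667
top [[450.60875346   0.         320.75678955]
 [  0.         450.60875346 240.94401582]
 [  0.           0.           1.        ]] [-0.03437864  0.          0.          0.          0.        ] [[ 4.01557291e-02 -9.99193403e-01  2.46381733e-04]
 [-9.70945682e-01 -3.90787202e-02 -2.36087560e-01]
 [ 2.35906761e-01  9.24104481e-03 -9.71731755e-01]] [0.00429433 0.60791087 1.12071717] 0.9960026041666666
{'clock': np.float64(0.1), 'qpos': array([-1.46 ,  0.277,  1.506,  0.   ,  1.361, -0.121]), 'qd': array([-0.002, -0.001, -0.003, -0.   ,  0.001, -0.001]), 'effort': array([ 1.0000e-03, -4.1770e+01, -2.4641e+01, -0.0000e+00,  6.0000e-03,
       -0.0000e+00]), 'position': array([ 0.132, -0.559,  0.303]), 'ee_rot': array([-0.001,  0.993,  0.116,  0.   ]), 'contact_force': array([ 0.11 , -0.212,  0.018]), 'moment': array([ 0.036, -0.032,  0.01 ]), 'gripper_force': np.float64(0.0), 'width': np.float64(0.085)} 0.0539
```

View pics/side0.png

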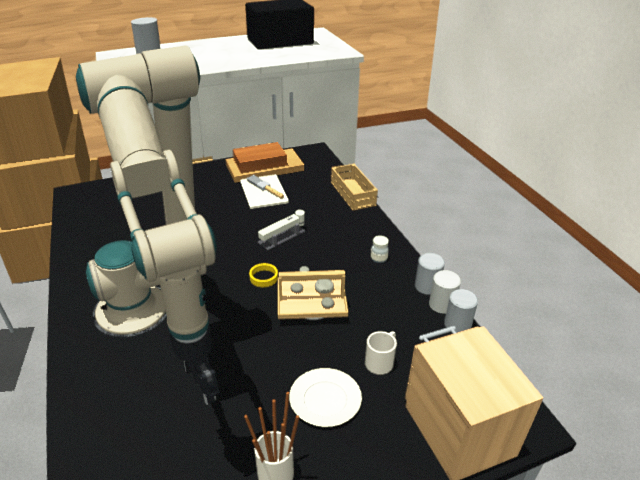

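View pics/top0.png

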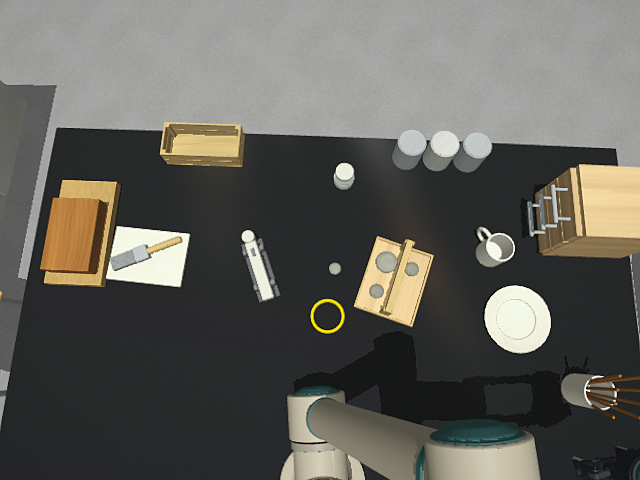

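The side view shows the lamp at (282,229) and the tray at (312,296). The top view shows the lamp handle at about (261,270) with its head at (248,237), the tray at (394,281) with its bar from (410,243) to (386,312), and the big stone at (386,262).

```bash
cat > h.py <<'E'
import numpy as np, cv2
from rig import imaging
def cloud(n,d):
    c=imaging.calibration(n); K,D,R,t=c["intrinsics"],np.array(c["dist"]),np.array(c["R"]),np.array(c["t"])
    v,u=np.mgrid[:480,:640]; p=np.stack([u,v],-1).reshape(-1,1,2).astype(float)
    q=cv2.undistortPoints(p,K,D).reshape(480,640,2)
    X=np.dstack([q[...,0]*d,q[...,1]*d,d]); return (X-t)@R
def rect(P):
    (c,s,a)=cv2.minAreaRect((P[:,:2]*1000).astype(np.float32)); return np.round(c,1),np.round(s,1),round(a,1)
E
cat > m.py <<'E'
from h import *
rois={"side":dict(lamp=(250,200,312,252),tray=(268,262,355,325)),"top":dict(lamp=(232,222,285,308),tray=(345,228,442,332))}
for n in("side","top"):
    z=np.load(f"{n}0.npz"); P=cloud(n,z["d"]); hsv=cv2.cvtColor(z["im"],cv2.COLOR_RGB2HSV)
    for k,(a,b,c,e) in rois[n].items():
        Q=P[b:e,a:c].reshape(-1,3); H=hsv[b:e,a:c].reshape(-1,3).astype(int)
        print(n,k,"zhist10mm",np.histogram(Q[:,2],np.arange(-.01,.15,.01))[0])
        if k=="lamp":
            h=Q[(Q[:,2]>.055)&(Q[:,2]<.08)&(H[:,2]>120)]
            print(" lamp top",rect(h),"z",np.percentile(h[:,2],[5,50,95]).round(4))
            g=h[h[:,2]>.0665]; print(" head",len(g),g.mean(0).round(4),rect(g) if len(g)>3 else'')
        else:
            h=Q[(Q[:,2]>.115)&(Q[:,2]<.14)]
            print(" bar",rect(h),"z",np.percentile(h[:,2],[5,50,95]).round(4))
            w=(H[:,1]>60); m=Q[w&(Q[:,2]>.025)&(Q[:,2]<.05)]; print(" tray",rect(m))
            s=((hsv[...,1]<55)&(hsv[...,2]>60)&(P[...,2]>.035)&(P[...,2]<.075)).astype(np.uint8)
            M=np.zeros_like(s); M[b:e,a:c]=s[b:e,a:c]
            M=cv2.morphologyEx(M,cv2.MORPH_OPEN,np.ones((3,3)))
            N,L,st,ce=cv2.connectedComponentsWithStats(M)
            for i in range(1,N):
                if st[i,4]>25:
                    R=P[L==i]; zt=np.percentile(R[:,2],90); print(" stone",ce[i].round(),st[i,4],cv2.minEnclosingCircle((R[:,:2]*1000).astype(np.float32)),"ztop",zt.round(4))
    print(n,"table",np.median(P[(np.abs(P[...,2])<.02)][:,2]))
E
python3 m.py
```

```text
side lamp zhist10mm [1046 1306  223   42   71  122  141  244   14    0    0    0    0    0
    0]
 lamp top (array([537.9, 192. ]), array([192.7,  40.7]), 22.1) z [0.0567 0.0625 0.0695]
 head 54 [0.5768 0.2048 0.0688] (array([537.4, 192.7]), array([192.2,  32.7]), 21.0)
side tray zhist10mm [ 863 1365   98   61 1423  608  301  110   19   19   16   31  146  285
  113]
 bar (array([ 513.7, -173.3]), array([ 27.9, 187.2]), 72.5) z [0.1162 0.127  0.1328]
 tray (array([ 511.6, -128.5]), array([247.4, 229.8]), 72.9)
 stone [324. 286.] 199 ((560.8165283203125, -151.30433654785156), 28.93561553955078) ztop 0.0637
 stone [296. 287.] 79 ((482.3990783691406, -127.1826171875), 17.585540771484375) ztop 0.0557
 stone [327. 302.] 91 ((543.75927734375, -221.26339721679688), 21.26903533935547) ztop 0.058
side table 0.0007158498420103087
top lamp zhist10mm [1311 2140  119   16   45   77  103  689   38    0    0    0    0    0
    0]
 lamp top (array([541.7, 196.1]), array([192.1,  30.8]), 21.6) z [0.0592 0.0635 0.0698]
 head 146 [0.5937 0.2164 0.0689] (array([546.6, 198.6]), array([177.8,  30.1]), 21.4)
top tray zhist10mm [2540 2887    1   10 2591  759  475  176   14    9    6   11   36  286
  250]
 bar (array([ 515.6, -168.8]), array([ 23.3, 190.6]), 72.8) z [0.1217 0.1298 0.1334]
 tray (array([ 515.9, -169.4]), array([161.1, 201.7]), 72.9)
 stone [386. 262.] 348 ((562.0689086914062, -147.8321075439453), 28.219228744506836) ztop 0.0637
 stone [412. 269.] 140 ((546.6867065429688, -215.37840270996094), 18.310420989990234) ztop 0.0561
 stone [376. 291.] 146 ((483.9821472167969, -122.54057312011719), 18.275634765625) ztop 0.0555
top table 0.00015089094191209735
```

```bash
cat > to.py <<'E'
import sys,numpy as np
from rig import readout
from scipy.spatial.transform import Rotation as Ro
s=readout.get_state(); q=s["ee_rot"]; R=Ro.from_quat([q[1],q[2],q[3],q[0]])
def to(x,y,z,yaw):
    p=np.radians(yaw); T=Ro.from_matrix(np.array([[np.cos(p),np.sin(p),0],[np.sin(p),-np.cos(p),0],[0,0,-1]]))
    print("TCP",s["position"].round(4),"t",s["clock"],"w",round(float(s["width"]),4),"gf",s["gripper_force"],"F",s["contact_force"].round(2))
    print("units dp",(R.inv().apply(np.array([x,y,z])-s["position"])/.2).round(3),"rot",((R.inv()*T).as_rotvec()/.1).round(3))
to(*map(float,sys.argv[1:]))
E
python3 to.py .2 -.3 .3 21.6
python3 - <<'E'
from h import *
z=np.load("top0.npz"); P=cloud("top",z["d"]); 
for n,b in dict(pot=(560,355,640,415),mug=(470,225,515,270),jar=(330,160,358,192)).items():
    Q=P[b[1]:b[3],b[0]:b[2]].reshape(-1,3); Q=Q[Q[:,2]>.04]; print(n,np.percentile(Q,[2,98],axis=0).round(3).tolist())
E
```

```text
TCP [ 0.1321 -0.5593  0.3031] t 0.1 w 0.0854 gf 0.0 F [ 0.11 -0.21  0.02]
units dp [ 0.628 -1.184  0.018] rot [-0.017 -0.004 -1.452]
pot [[0.211, -0.695, 0.044], [0.294, -0.618, 0.228]]
mug [[0.571, -0.478, 0.041], [0.662, -0.403, 0.089]]
jar [[0.781, -0.051, 0.042], [0.826, -0.002, 0.08]]
```

Call:
servo_tool --moves '[{"dp":[0.06,-0.1,0],"delta_rot":[0,0,-0.3],"fingers":1},{"dp":[0.1,-0.19,0],"delta_rot":[0,0,-0.3],"fingers":1},{"dp":[0.1,-0.19,0],"delta_rot":[0,0,-0.3],"fingers":1},{"dp":[0.1,-0.19,0],"delta_rot":[0,0,-0.3],"fingers":1},{"dp":[0.1,-0.19,0],"delta_rot":[0,0,-0.25],"fingers":1}]'

```text
clock: 0.6
position: [0.1696, -0.3665, 0.3034]
ee_rot: [-0.001, 0.982, 0.188, 0.0]
contact_force: [0.7, 0.4, -0.2]
width: 0.0856
gripper_force: 0.0
```

```bash
python3 to.py .54 .194 .22 21.6
```

```text
TCP [ 0.1696 -0.3665  0.3034] t 0.6 w 0.0856 gf 0.0 F [ 0.65  0.36 -0.23]
units dp [ 2.754 -1.922  0.42 ] rot [-0.01  -0.005  0.006]
```

Call:
servo_tool --moves '[{"dp":[0.17,-0.12,0.02],"delta_rot":[0,0,0],"fingers":1},{"dp":[0.17,-0.12,0.02],"delta_rot":[0,0,0],"fingers":1},{"dp":[0.17,-0.12,0.02],"delta_rot":[0,0,0],"fingers":1},{"dp":[0.17,-0.12,0.02],"delta_rot":[0,0,0],"fingers":1},{"dp":[0.17,-0.12,0.02],"delta_rot":[0,0,0],"fingers":1}]'

```text
clock: 1.1
position: [0.2838, -0.1927, 0.2837]
ee_rot: [0.0, 0.982, 0.187, 0.0]
contact_force: [0.5, -0.3, 0.6]
width: 0.0855
gripper_force: 0.0
```

Call:
servo_tool --moves '[{"dp":[0.17,-0.12,0.02],"delta_rot":[0,0,0],"fingers":1},{"dp":[0.17,-0.12,0.02],"delta_rot":[0,0,0],"fingers":1},{"dp":[0.17,-0.12,0.02],"delta_rot":[0,0,0],"fingers":1},{"dp":[0.17,-0.12,0.02],"delta_rot":[0,0,0],"fingers":1},{"dp":[0.17,-0.12,0.02],"delta_rot":[0,0,0],"fingers":1}]'

```text
clock: 1.6
position: [0.3978, -0.0184, 0.2636]
ee_rot: [0.0, 0.982, 0.188, -0.0]
contact_force: [1.6, -0.7, -0.2]
width: 0.0854
gripper_force: 0.0
```

Call:
servo_tool --moves '[{"dp":[0.17,-0.12,0.02],"delta_rot":[0,0,0],"fingers":1},{"dp":[0.17,-0.12,0.02],"delta_rot":[0,0,0],"fingers":1},{"dp":[0.17,-0.12,0.02],"delta_rot":[0,0,0],"fingers":1},{"dp":[0.17,-0.12,0.02],"delta_rot":[0,0,0],"fingers":1},{"dp":[0.12,-0.08,0.02],"delta_rot":[0,0,0],"fingers":1}]'

```text
clock: 2.1
position: [0.5059, 0.1452, 0.2433]
ee_rot: [-0.0, 0.982, 0.188, 0.0]
contact_force: [-0.1, -1.2, 0.0]
width: 0.0852
gripper_force: 0.0
```

```bash
python3 to.py .54 .194 .18 21.6
```

```text
TCP [0.5059 0.1452 0.2433] t 2.1 w 0.0852 gf 0.0 F [-0.12 -1.19  0.02]
units dp [ 0.248 -0.164  0.316] rot [-0.004 -0.002  0.014]
```

Call:
servo_tool --moves '[{"dp":[0.12,-0.08,0.1],"delta_rot":[0,0,0],"fingers":1},{"dp":[0.08,-0.05,0.1],"delta_rot":[0,0,0],"fingers":1},{"dp":[0.048,-0.034,0.1],"delta_rot":[0,0,0],"fingers":1},{"dp":[0,0,0],"delta_rot":[0,0,0],"fingers":1}]'

```text
clock: 2.5
position: [0.5379, 0.1923, 0.1807]
ee_rot: [0.0, 0.982, 0.188, -0.003]
contact_force: [-0.7, -0.1, 0.3]
width: 0.0854
gripper_force: 0.0
```

```bash
python3 to.py .54 .194 .102 21.6
python3 - <<'E'
from h import *
im,d=imaging.get_image("side"); np.savez("side1.npz",im=im,d=d)
cv2.imwrite("pics/side1.png",cv2.resize(im[150:270,220:380,::-1],(800,600)))
E
```

```text
TCP [0.5379 0.1923 0.1807] t 2.5 w 0.0854 gf 0.0 F [-0.73 -0.13  0.33]
units dp [ 0.016 -0.003  0.393] rot [-0.011  0.061  0.013]
```

View pics/side1.png

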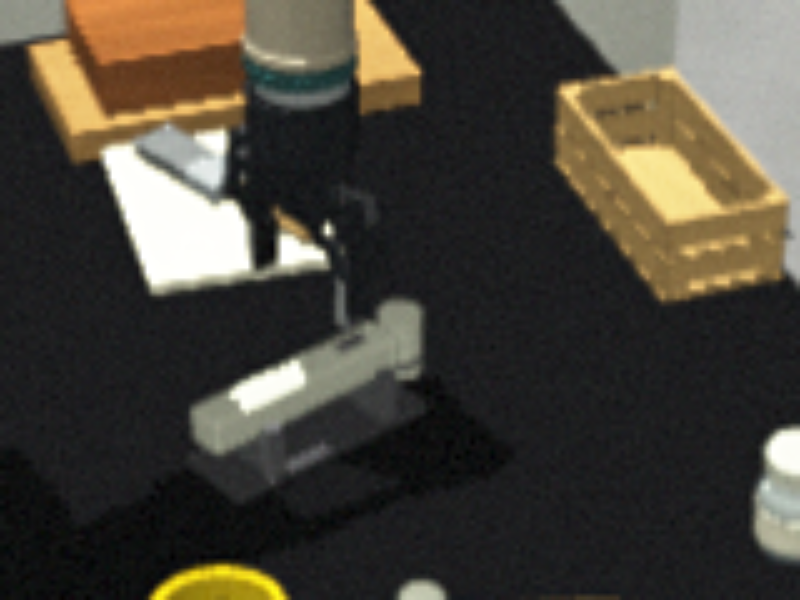

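The crop shows the open fingers above the lamp handle, with fingertips near (262,265) and (342,325). They straddle its middle, with the head at (402,330). I'll descend.

Call:
servo_tool --moves '[{"dp":[0.01,0,0.1],"delta_rot":[0,0.03,0],"fingers":1},{"dp":[0.006,0,0.1],"delta_rot":[0,0.03,0],"fingers":1},{"dp":[0,0,0.1],"delta_rot":[0,0,0],"fingers":1},{"dp":[0,0,0.06],"delta_rot":[0,0,0],"fingers":1},{"dp":[0,0,0.033],"delta_rot":[0,0,0],"fingers":1}]'

```text
clock: 3.05
position: [0.5419, 0.1922, 0.1052]
ee_rot: [-0.0, 0.982, 0.187, 0.003]
contact_force: [0.3, -0.7, -0.3]
width: 0.0854
gripper_force: 0.0
```

Call:
servo_tool --moves '[{"dp":[0,0,0],"delta_rot":[0,0,0],"fingers":0.5},{"dp":[0,0,0],"delta_rot":[0,0,0],"fingers":0.4},{"dp":[0,0,0],"delta_rot":[0,0,0],"fingers":0.3},{"dp":[0,0,0],"delta_rot":[0,0,0],"fingers":0.1},{"dp":[0,0,0],"delta_rot":[0,0,0],"fingers":0}]' --force 45

```text
clock: 3.55
position: [0.5428, 0.1931, 0.1063]
ee_rot: [-0.001, 0.982, 0.187, 0.004]
contact_force: [-0.7, 0.3, 4.8]
width: 0.0292
gripper_force: 45.6
```

```bash
python3 to.py .54 .194 .102 21.6
```

```text
TCP [0.5428 0.1931 0.1063] t 3.55 w 0.0292 gf 45.593571066856384 F [-0.73  0.34  4.85]
units dp [-0.011 -0.009  0.021] rot [ 0.001 -0.079 -0.003]
```

Call:
servo_tool --moves '[{"dp":[0,0,-0.04],"delta_rot":[0,0,0],"fingers":0},{"dp":[0,0,-0.1],"delta_rot":[0,0,0],"fingers":0},{"dp":[0,0,-0.15],"delta_rot":[0,0,0],"fingers":0},{"dp":[0,0,-0.15],"delta_rot":[0,0,0],"fingers":0},{"dp":[0,0,-0.15],"delta_rot":[0,0,0],"fingers":0}]'

```text
clock: 4.05
position: [0.541, 0.1924, 0.2242]
ee_rot: [-0.0, 0.982, 0.187, 0.002]
contact_force: [0.4, -0.0, -2.4]
width: 0.0292
gripper_force: 44.8
```

```bash
python3 to.py .49 -.178 .23 21.6
python3 - <<'E'
from h import *
im,d=imaging.get_image("side"); np.savez("side2.npz",im=im,d=d)
cv2.imwrite("pics/side2.png",cv2.resize(im[120:270,200:400,::-1],(800,600)))
E
```

```text
TCP [0.541  0.1924 0.2242] t 4.05 w 0.0292 gf 44.78952348232269 F [ 0.38 -0.02 -2.36]
units dp [-0.919  1.628 -0.033] rot [ 0.001 -0.046 -0.   ]
```

View pics/side2.png

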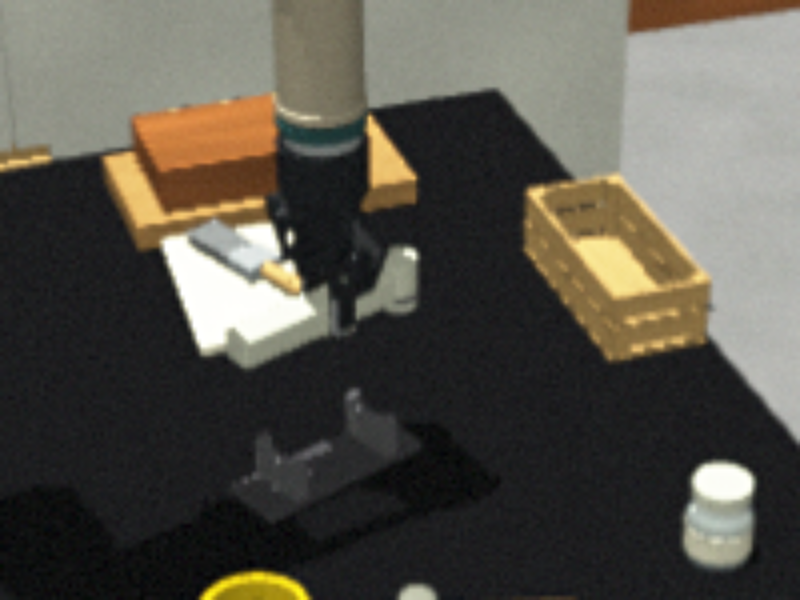

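The crop shows the lamp held level in the fingers, head at (402,280) and tail at (245,340), clear of the empty rest at (330,460). Next I'll carry it over the stone.

Call:
servo_tool --moves '[{"dp":[-0.04,0.07,-0.05],"delta_rot":[0,-0.04,0],"fingers":0},{"dp":[-0.08,0.14,-0.05],"delta_rot":[0,0,0],"fingers":0},{"dp":[-0.09,0.16,0],"delta_rot":[0,0,0],"fingers":0},{"dp":[-0.09,0.16,0],"delta_rot":[0,0,0],"fingers":0},{"dp":[-0.09,0.16,0],"delta_rot":[0,0,0],"fingers":0}]'

```text
clock: 4.6
position: [0.5181, 0.0335, 0.2421]
ee_rot: [-0.0, 0.982, 0.188, -0.001]
contact_force: [0.8, -0.5, -2.1]
width: 0.0294
gripper_force: 44.9
```

Call:
servo_tool --moves '[{"dp":[-0.09,0.16,0],"delta_rot":[0,0,0],"fingers":0},{"dp":[-0.09,0.16,0],"delta_rot":[0,0,0],"fingers":0},{"dp":[-0.09,0.16,0],"delta_rot":[0,0,0],"fingers":0},{"dp":[-0.08,0.14,0],"delta_rot":[0,0,0],"fingers":0},{"dp":[-0.07,0.12,0],"delta_rot":[0,0,0],"fingers":0}]'

```text
clock: 5.1
position: [0.4943, -0.1351, 0.2419]
ee_rot: [-0.001, 0.982, 0.187, -0.001]
contact_force: [0.2, -0.2, -2.6]
width: 0.0295
gripper_force: 44.9
```

Call:
servo_tool --moves '[{"dp":[-0.06,0.1,0],"delta_rot":[0,0,0],"fingers":0},{"dp":[-0.03,0.06,0],"delta_rot":[0,0,0],"fingers":0},{"dp":[0,0,0],"delta_rot":[0,0,0],"fingers":0}]'

```text
clock: 5.4
position: [0.4904, -0.1709, 0.2422]
ee_rot: [-0.0, 0.983, 0.186, 0.0]
contact_force: [1.4, 0.5, -2.6]
width: 0.0292
gripper_force: 45.0
```

```bash
python3 to.py .4895 -.178 .233 21.6
python3 - <<'E'
from h import *
for n,b in dict(side=(230,200,420,340),top=(320,190,460,330)).items():
    im,d=imaging.get_image(n); np.savez(n+"3.npz",im=im,d=d); P=cloud(n,d); hsv=cv2.cvtColor(im,cv2.COLOR_RGB2HSV)
    m=(P[...,2]>.155)&(P[...,2]<.22)&(hsv[...,1]<70)&(hsv[...,2]>140); M=np.zeros_like(m); M[b[1]:b[3],b[0]:b[2]]=m[b[1]:b[3],b[0]:b[2]]
    Q=P[M]; print(n,len(Q),rect(Q),np.percentile(Q[:,2],[5,50,95]).round(4))
    u=np.array([.93,.368]); far=Q[(Q[:,:2]@u)>(Q[:,:2]@u).max()-.030]; print(" head end",rect(far),far.mean(0).round(4))
    if n=="top": cv2.imwrite("pics/top3.png",cv2.resize(im[170:350,290:530,::-1],(800,600)))
    else: cv2.imwrite("pics/side3.png",cv2.resize(im[200:350,230:430,::-1],(800,600)))
E
```

```text
TCP [ 0.4904 -0.1709  0.2422] t 5.4 w 0.0292 gf 44.97220695018768 F [ 1.39  0.47 -2.63]
units dp [-0.017  0.031  0.046] rot [-0.006 -0.006 -0.028]
side 427 (array([ 483.3, -171.5]), array([190.6,  54. ]), 25.8) [0.179  0.1971 0.2035]
 head end (array([ 563.3, -148.9]), array([34.5, 16.5]), 75.3) [ 0.5615 -0.1536  0.1951]
top 596 (array([ 488.3, -169.2]), array([189.6,  30.6]), 21.3) [0.1963 0.2    0.2064]
 head end (array([ 562.7, -139.9]), array([29.4, 28.3]), 1.4) [ 0.5628 -0.1398  0.2049]
```

View pics/side3.png

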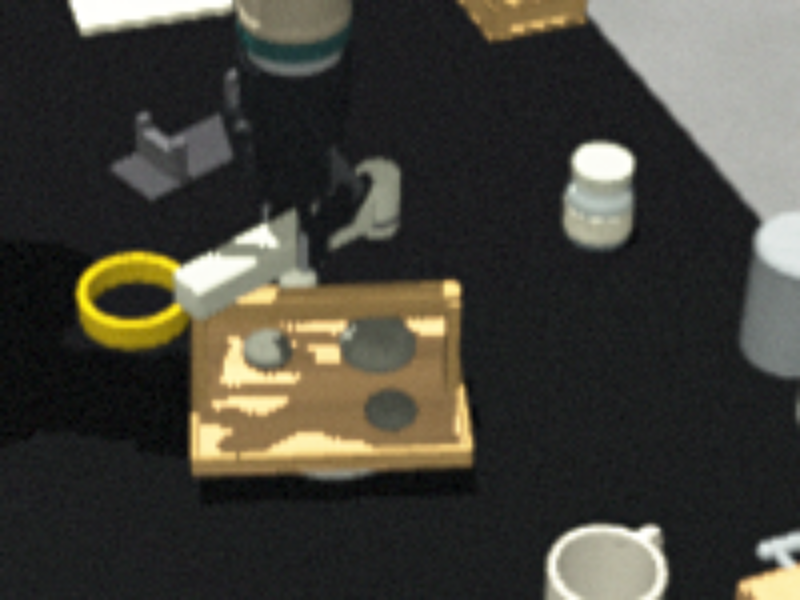

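View pics/top3.png

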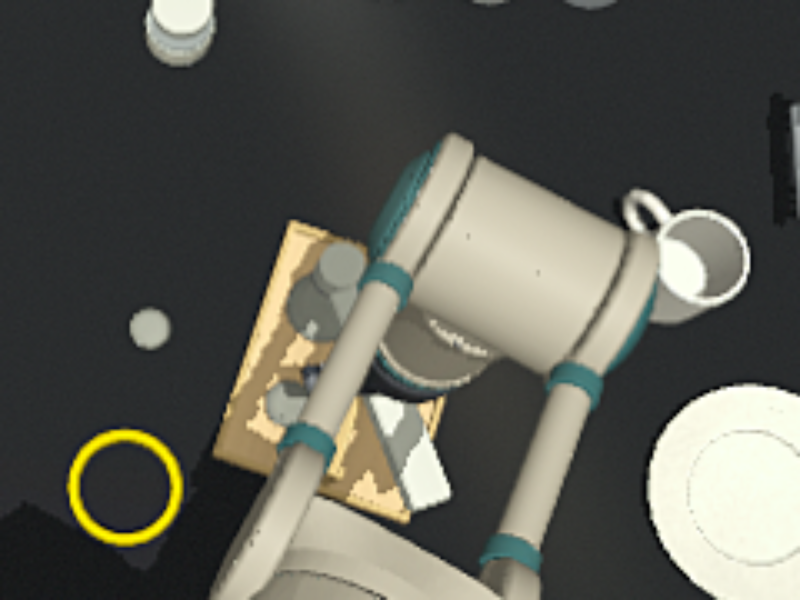

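The side crop shows the lamp in the air over the tray, head at (380,200) and big stone at (378,343). In the top crop the head is at (341,262) over the stone at (322,300). By the cloud, the head is about 8 mm too far toward +y, so I'll correct that and hold.

Call:
servo_tool --moves '[{"dp":[-0.008,0.02,0.02],"delta_rot":[0,0,0],"fingers":0},{"dp":[-0.008,0.018,0.02],"delta_rot":[0,0,0],"fingers":0},{"dp":[0,0,0],"delta_rot":[0,0,0],"fingers":0},{"dp":[0,0,0],"delta_rot":[0,0,0],"fingers":0},{"dp":[0,0,0],"delta_rot":[0,0,0],"fingers":0}]'

```text
clock: 6.0
position: [0.4911, -0.1773, 0.2349]
ee_rot: [-0.0, 0.982, 0.187, 0.001]
contact_force: [0.6, 0.4, -1.6]
width: 0.0292
gripper_force: 45.0
```

```bash
python3 to.py .4895 -.178 .233 21.6
python3 - <<'E'
from h import *
n,b="top",(320,190,460,330)
im,d=imaging.get_image(n); P=cloud(n,d); hsv=cv2.cvtColor(im,cv2.COLOR_RGB2HSV)
m=(P[...,2]>.15)&(P[...,2]<.22)&(hsv[...,1]<70)&(hsv[...,2]>140); M=np.zeros_like(m); M[b[1]:b[3],b[0]:b[2]]=m[b[1]:b[3],b[0]:b[2]]
Q=P[M]; print(n,len(Q),rect(Q),np.percentile(Q[:,2],[5,50,95]).round(4))
E
```

```text
TCP [ 0.4911 -0.1773  0.2349] t 6.0 w 0.0292 gf 44.97226595878601 F [ 0.59  0.4  -1.55]
units dp [-0.009  0.     0.01 ] rot [ 0.    -0.021  0.002]
top 606 (array([ 489.1, -177. ]), array([190.2,  29.9]), 21.8) [0.1888 0.1924 0.199 ]
```

Call:
servo_tool --moves '[{"dp":[0,0,0],"delta_rot":[0,0,0],"fingers":0},{"dp":[0,0,0],"delta_rot":[0,0,0],"fingers":0},{"dp":[0,0,0],"delta_rot":[0,0,0],"fingers":0},{"dp":[0,0,0],"delta_rot":[0,0,0],"fingers":0},{"dp":[0,0,0],"delta_rot":[0,0,0],"fingers":0}]'

```text
clock: 6.55
position: [0.491, -0.1776, 0.2349]
ee_rot: [-0.0, 0.982, 0.187, 0.001]
contact_force: [-0.3, 0.0, -1.2]
width: 0.0295
gripper_force: 45.0
```

Call:
servo_tool --moves '[{"dp":[0,0,0],"delta_rot":[0,0,0],"fingers":0},{"dp":[0,0,0],"delta_rot":[0,0,0],"fingers":0},{"dp":[0,0,0],"delta_rot":[0,0,0],"fingers":0},{"dp":[0,0,0],"delta_rot":[0,0,0],"fingers":0},{"dp":[0,0,0],"delta_rot":[0,0,0],"fingers":0}]'

```text
clock: 7.05
position: [0.491, -0.1776, 0.2349]
ee_rot: [-0.0, 0.982, 0.187, 0.001]
contact_force: [-0.1, 0.1, -1.9]
width: 0.0292
gripper_force: 45.0
```

Call:
servo_tool --moves '[{"dp":[0,0,0],"delta_rot":[0,0,0],"fingers":0},{"dp":[0,0,0],"delta_rot":[0,0,0],"fingers":0},{"dp":[0,0,0],"delta_rot":[0,0,0],"fingers":0},{"dp":[0,0,0],"delta_rot":[0,0,0],"fingers":0},{"dp":[0,0,0],"delta_rot":[0,0,0],"fingers":0}]'

```text
clock: 7.55
position: [0.491, -0.1776, 0.2349]
ee_rot: [-0.0, 0.982, 0.187, 0.001]
contact_force: [-0.1, 0.4, -2.0]
width: 0.029
gripper_force: 45.0
```

Call:
servo_tool --moves '[{"dp":[0,0,0],"delta_rot":[0,0,0],"fingers":0},{"dp":[0,0,0],"delta_rot":[0,0,0],"fingers":0},{"dp":[0,0,0],"delta_rot":[0,0,0],"fingers":0},{"dp":[0,0,0],"delta_rot":[0,0,0],"fingers":0},{"dp":[0,0,0],"delta_rot":[0,0,0],"fingers":0}]'

```text
clock: 8.05
position: [0.491, -0.1776, 0.2349]
ee_rot: [-0.0, 0.982, 0.187, 0.001]
contact_force: [-0.4, -0.2, -1.8]
width: 0.0291
gripper_force: 45.0
```

```bash
python3 to.py .5428 .1931 .2422 21.6
```

```text
TCP [ 0.491  -0.1776  0.2349] t 8.05 w 0.0291 gf 44.97227132320404 F [-0.42 -0.22 -1.75]
units dp [ 0.923 -1.628 -0.035] rot [ 0.001 -0.02  -0.002]
```

Call:
servo_tool --moves '[{"dp":[0.04,-0.07,-0.035],"delta_rot":[0,0,0],"fingers":0},{"dp":[0.08,-0.14,0],"delta_rot":[0,0,0],"fingers":0},{"dp":[0.09,-0.16,0],"delta_rot":[0,0,0],"fingers":0},{"dp":[0.09,-0.16,0],"delta_rot":[0,0,0],"fingers":0},{"dp":[0.09,-0.16,0],"delta_rot":[0,0,0],"fingers":0}]'

```text
clock: 8.55
position: [0.5127, -0.0184, 0.2426]
ee_rot: [-0.0, 0.982, 0.187, 0.001]
contact_force: [0.4, -0.0, -2.5]
width: 0.0293
gripper_force: 45.1
```

Call:
servo_tool --moves '[{"dp":[0.09,-0.16,0],"delta_rot":[0,0,0],"fingers":0},{"dp":[0.09,-0.16,0],"delta_rot":[0,0,0],"fingers":0},{"dp":[0.09,-0.16,0],"delta_rot":[0,0,0],"fingers":0},{"dp":[0.08,-0.14,0],"delta_rot":[0,0,0],"fingers":0},{"dp":[0.07,-0.12,0],"delta_rot":[0,0,0],"fingers":0}]'

```text
clock: 9.05
position: [0.536, 0.1508, 0.2427]
ee_rot: [-0.001, 0.982, 0.188, 0.001]
contact_force: [-0.1, 0.5, -1.7]
width: 0.0293
gripper_force: 45.0
```

Call:
servo_tool --moves '[{"dp":[0.06,-0.1,0],"delta_rot":[0,0,0],"fingers":0},{"dp":[0.04,-0.07,0],"delta_rot":[0,0,0],"fingers":0},{"dp":[0.013,-0.028,0],"delta_rot":[0,0,0],"fingers":0},{"dp":[0,0,0],"delta_rot":[0,0,0],"fingers":0},{"dp":[0,0,0],"delta_rot":[0,0,0],"fingers":0}]'

```text
clock: 9.55
position: [0.5425, 0.1924, 0.2422]
ee_rot: [0.0, 0.982, 0.187, 0.001]
contact_force: [-0.2, -0.7, -2.8]
width: 0.0295
gripper_force: 45.0
```

```bash
python3 to.py .5428 .1931 .1063 21.6
```

```text
TCP [0.5425 0.1924 0.2422] t 9.55 w 0.0295 gf 45.03671944141388 F [-0.18 -0.68 -2.8 ]
units dp [ 0.002 -0.003  0.68 ] rot [ 0.007 -0.012 -0.004]
```

Call:
servo_tool --moves '[{"dp":[0.001,-0.003,0.1],"delta_rot":[0,0,0],"fingers":0},{"dp":[0,0,0.15],"delta_rot":[0,0,0],"fingers":0},{"dp":[0,0,0.15],"delta_rot":[0,0,0],"fingers":0},{"dp":[0,0,0.12],"delta_rot":[0,0,0],"fingers":0},{"dp":[0,0,0.06],"delta_rot":[0,0,0],"fingers":0}]'

```text
clock: 10.05
position: [0.5418, 0.1922, 0.1242]
ee_rot: [0.0, 0.982, 0.187, -0.001]
contact_force: [0.3, 0.2, -2.1]
width: 0.0295
gripper_force: 45.0
```

Call:
servo_tool --moves '[{"dp":[0,0,0.03],"delta_rot":[0,0,0],"fingers":0},{"dp":[0,0,0.03],"delta_rot":[0,0,0],"fingers":0},{"dp":[0,0,0.02],"delta_rot":[0,0,0],"fingers":0},{"dp":[0,0,0.01],"delta_rot":[0,0,0],"fingers":0},{"dp":[0,0,0],"delta_rot":[0,0,0],"fingers":0}]'

```text
clock: 10.55
position: [0.5432, 0.1939, 0.1086]
ee_rot: [-0.0, 0.982, 0.187, 0.001]
contact_force: [-0.1, -0.1, -2.0]
width: 0.0295
gripper_force: 45.0
```

```bash
python3 to.py .5428 .1931 .1063 21.6;python3 to.py .515 -.170 .22 -17.2
```

```text
TCP [0.5432 0.1939 0.1086] t 10.55 w 0.0295 gf 45.036848187446594 F [-0.08 -0.15 -2.  ]
units dp [-0.003  0.003  0.012] rot [ 0.002 -0.027 -0.001]
TCP [0.5432 0.1939 0.1086] t 10.55 w 0.0295 gf 45.036848187446594 F [-0.08 -0.15 -2.  ]
units dp [-0.799  1.64  -0.559] rot [-0.007 -0.026  6.771]
```

Call:
servo_tool --moves '[{"dp":[0,0,0.008],"delta_rot":[0,0,0],"fingers":0},{"dp":[0,0,0.007],"delta_rot":[0,0,0],"fingers":0},{"dp":[0,0,0.004],"delta_rot":[0,0,0],"fingers":0},{"dp":[0,0,0],"delta_rot":[0,0,0],"fingers":0}]'

```text
clock: 10.95
position: [0.5433, 0.1939, 0.1063]
ee_rot: [-0.0, 0.982, 0.187, 0.002]
contact_force: [-3.4, -0.9, 8.1]
width: 0.0294
gripper_force: 46.4
```

Call:
servo_tool --moves '[{"dp":[0,0,0],"delta_rot":[0,0,0],"fingers":0.45},{"dp":[0,0,0],"delta_rot":[0,0,0],"fingers":0.6},{"dp":[0,0,0],"delta_rot":[0,0,0],"fingers":0.8},{"dp":[0,0,0],"delta_rot":[0,0,0],"fingers":0.9},{"dp":[0,0,0],"delta_rot":[0,0,0],"fingers":1}]'

```text
clock: 11.45
position: [0.543, 0.1938, 0.1043]
ee_rot: [-0.0, 0.982, 0.187, 0.001]
contact_force: [0.0, 0.6, -0.1]
width: 0.0857
gripper_force: 0.0
```

Call:
servo_tool --moves '[{"dp":[0,0,-0.04],"delta_rot":[0,0,0],"fingers":1},{"dp":[0,0,-0.1],"delta_rot":[0,0,0],"fingers":1},{"dp":[0,0,-0.15],"delta_rot":[0,0,0],"fingers":1},{"dp":[0,0,-0.15],"delta_rot":[0,0,0],"fingers":1},{"dp":[0,0,-0.15],"delta_rot":[0,0,0],"fingers":1}]'

```text
clock: 11.95
position: [0.5427, 0.1937, 0.2241]
ee_rot: [-0.0, 0.982, 0.187, 0.001]
contact_force: [-0.2, 0.6, 0.4]
width: 0.0855
gripper_force: 0.0
```

```bash
python3 to.py .515 -.170 .22 -17.2
python3 - <<'E'
from h import *
n,(a,b,c,e)="side",(250,200,312,252)
im,d=imaging.get_image(n); P=cloud(n,d)[b:e,a:c].reshape(-1,3); H=cv2.cvtColor(im,cv2.COLOR_RGB2HSV)[b:e,a:c].reshape(-1,3)
h=P[(P[:,2]>.055)&(P[:,2]<.08)&(H[:,2]>120)]; print(rect(h),np.percentile(h[:,2],[5,50,95]).round(4))
cv2.imwrite("pics/side4.png",cv2.resize(im[180:330,200:400,::-1],(800,600)))
E
```

```text
TCP [0.5427 0.1937 0.2241] t 11.95 w 0.0855 gf 0.0 F [-0.21  0.61  0.44]
units dp [-0.798  1.64   0.019] rot [-6.00e-03 -2.20e-02  6.77e+00]
(array([542. , 190.7]), array([198.4,  40.9]), 20.7) [0.0563 0.0623 0.069 ]
```

View pics/side4.png

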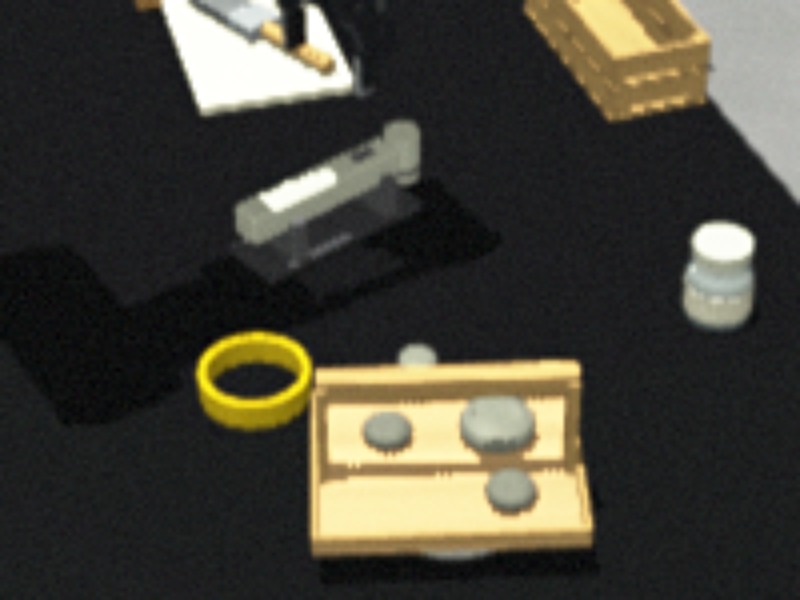

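The crop shows the lamp back in its rest, head at (402,140) and tail at (250,215). The tray has all three stones: big at (497,423), small ones at (387,430) and (512,490). Moving over the tray bar.

Call:
servo_tool --moves '[{"dp":[-0.05,0.1,-0.03],"delta_rot":[0,0,0],"fingers":1},{"dp":[-0.08,0.18,0],"delta_rot":[0,0,0],"fingers":1},{"dp":[-0.08,0.18,0],"delta_rot":[0,0,0],"fingers":1},{"dp":[-0.08,0.18,0],"delta_rot":[0,0,0],"fingers":1},{"dp":[-0.08,0.18,0],"delta_rot":[0,0,0],"fingers":1}]'

```text
clock: 12.5
position: [0.5341, 0.0126, 0.2288]
ee_rot: [-0.0, 0.982, 0.188, 0.001]
contact_force: [1.0, 1.1, 0.5]
width: 0.0853
gripper_force: 0.0
```

Call:
servo_tool --moves '[{"dp":[-0.08,0.18,0],"delta_rot":[0,0,0],"fingers":1},{"dp":[-0.08,0.18,0],"delta_rot":[0,0,0],"fingers":1},{"dp":[-0.08,0.18,0],"delta_rot":[0,0,0],"fingers":1},{"dp":[-0.08,0.15,0],"delta_rot":[0,0,0],"fingers":1},{"dp":[-0.08,0.15,0],"delta_rot":[0,0,0],"fingers":1}]'

```text
clock: 13.0
position: [0.5215, -0.1733, 0.2286]
ee_rot: [0.0, 0.982, 0.187, 0.001]
contact_force: [0.4, -0.1, 0.3]
width: 0.0852
gripper_force: 0.0
```

Call:
servo_tool --moves '[{"dp":[0,0,0],"delta_rot":[0,0,0.7],"fingers":1},{"dp":[0,0,0],"delta_rot":[0,0,0.9],"fingers":1},{"dp":[0,0,0],"delta_rot":[0,0,0.9],"fingers":1},{"dp":[0,0,0],"delta_rot":[0,0,0.9],"fingers":1},{"dp":[0,0,0],"delta_rot":[0,0,0.9],"fingers":1}]'

```text
clock: 13.5
position: [0.5217, -0.1718, 0.2285]
ee_rot: [-0.0, 1.0, -0.029, 0.001]
contact_force: [-0.1, -0.3, -0.7]
width: 0.0851
gripper_force: 0.0
```

Call:
servo_tool --moves '[{"dp":[0,0,0],"delta_rot":[0,0,0.9],"fingers":1},{"dp":[0,0,0],"delta_rot":[0,0,0.9],"fingers":1},{"dp":[0,0,0],"delta_rot":[0,0,0.67],"fingers":1},{"dp":[0,0,0],"delta_rot":[0,0,0],"fingers":1}]'

```text
clock: 13.9
position: [0.5217, -0.1717, 0.2285]
ee_rot: [-0.0, 0.989, -0.149, 0.001]
contact_force: [0.2, 0.2, -0.1]
width: 0.0852
gripper_force: 0.0
```

```bash
python3 to.py .5225 -.173 .174 -17.2
```

```text
TCP [ 0.5217 -0.1717  0.2285] t 13.9 w 0.0852 gf 0.0 F [ 0.21  0.16 -0.09]
units dp [0.005 0.005 0.272] rot [-0.011 -0.02   0.001]
```

Call:
servo_tool --moves '[{"dp":[0.005,0.005,0.08],"delta_rot":[0,-0.02,0],"fingers":1},{"dp":[0,0,0.08],"delta_rot":[0,0,0],"fingers":1},{"dp":[0,0,0.06],"delta_rot":[0,0,0],"fingers":1},{"dp":[0,0,0.04],"delta_rot":[0,0,0],"fingers":1},{"dp":[0,0,0],"delta_rot":[0,0,0],"fingers":1}]'

```text
clock: 14.4
position: [0.5219, -0.1726, 0.1751]
ee_rot: [-0.001, 0.989, -0.149, -0.001]
contact_force: [0.2, -0.6, 0.3]
width: 0.0856
gripper_force: 0.0
```

Call:
servo_tool --moves '[{"dp":[0,0,0],"delta_rot":[0,0,0],"fingers":0.6},{"dp":[0,0,0],"delta_rot":[0,0,0],"fingers":0.45},{"dp":[0,0,0],"delta_rot":[0,0,0],"fingers":0.4},{"dp":[0,0,0],"delta_rot":[0,0,0],"fingers":0.36},{"dp":[0,0,0],"delta_rot":[0,0,0],"fingers":0.32}]' --force 30

```text
clock: 14.9
position: [0.5225, -0.1729, 0.1765]
ee_rot: [-0.001, 0.989, -0.15, 0.0]
contact_force: [0.5, 0.4, -0.7]
width: 0.0273
gripper_force: 0.0
```

```bash
python3 to.py .5225 -.173 .174 -17.2
python3 - <<'E'
from h import *
im,d=imaging.get_image("side")
cv2.imwrite("pics/side5.png",cv2.resize(im[200:350,230:430,::-1],(800,600)))
E
```

```text
TCP [ 0.5225 -0.1729  0.1765] t 14.9 w 0.0273 gf 0.0 F [ 0.54  0.44 -0.7 ]
units dp [0.    0.001 0.012] rot [-0.011 -0.002  0.   ]
```

View pics/side5.png

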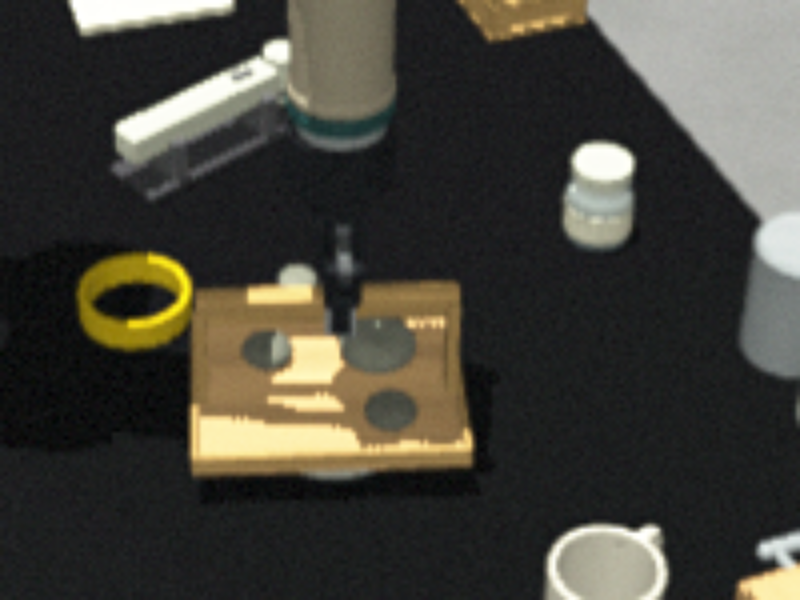

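The crop shows the fingers around the bar at (342,305), near its middle, with the lamp lying in its rest at (200,100). I'll close the fingers gently, then firm up.

Call:
servo_tool --moves '[{"dp":[0,0,0.01],"delta_rot":[0,0,0],"fingers":0.28},{"dp":[0,0,0],"delta_rot":[0,0,0],"fingers":0.24},{"dp":[0,0,0],"delta_rot":[0,0,0],"fingers":0.2},{"dp":[0,0,0],"delta_rot":[0,0,0],"fingers":0.16},{"dp":[0,0,0],"delta_rot":[0,0,0],"fingers":0.1}]' --force 30

```text
clock: 15.45
position: [0.5224, -0.1727, 0.1741]
ee_rot: [-0.001, 0.989, -0.15, -0.0]
contact_force: [-0.5, 1.3, -0.4]
width: 0.0154
gripper_force: 30.4
```

Call:
servo_tool --moves '[{"dp":[0,0,0],"delta_rot":[0,0,0],"fingers":0},{"dp":[0,0,0],"delta_rot":[0,0,0],"fingers":0},{"dp":[0,0,0],"delta_rot":[0,0,0],"fingers":0}]' --force 100

```text
clock: 15.75
position: [0.5226, -0.1728, 0.1743]
ee_rot: [-0.001, 0.989, -0.15, 0.0]
contact_force: [0.4, 1.2, 0.3]
width: 0.0145
gripper_force: 98.3
```

Call:
servo_tool --moves '[{"dp":[0,0,-0.01],"delta_rot":[0,0,0],"fingers":0},{"dp":[0,0,-0.02],"delta_rot":[0,0,0],"fingers":0},{"dp":[0,0,-0.03],"delta_rot":[0,0,0],"fingers":0},{"dp":[0,0,-0.03],"delta_rot":[0,0,0],"fingers":0},{"dp":[0,0,0],"delta_rot":[0,0,0],"fingers":0}]'

```text
clock: 16.25
position: [0.523, -0.1732, 0.1932]
ee_rot: [-0.0, 0.989, -0.15, 0.001]
contact_force: [0.8, 0.4, -4.7]
width: 0.0145
gripper_force: 97.6
```

```bash
python3 to.py .5225 -.173 .274 -17.2
python3 - <<'E'
from h import *
im,d=imaging.get_image("side")
cv2.imwrite("pics/side6.png",cv2.resize(im[200:350,230:430,::-1],(800,600)))
E
```

```text
TCP [ 0.523  -0.1732  0.1932] t 16.25 w 0.0145 gf 97.56672263145447 F [ 0.75  0.43 -4.75]
units dp [-0.002 -0.001 -0.404] rot [-0.008 -0.018  0.   ]
```

View pics/side6.png

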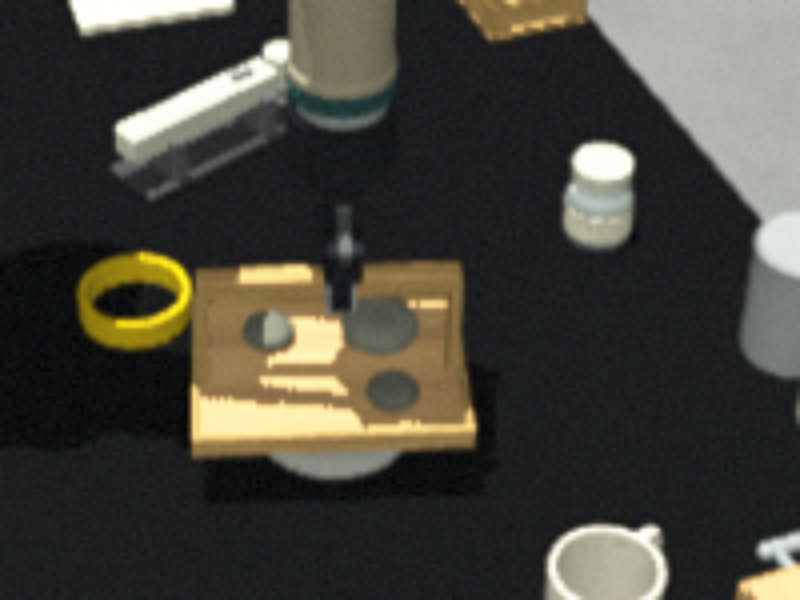

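The crop shows the tray hanging level and clear of the stand (stand foot at (335,460)), with all three stones on it. Lifting the rest of the way.

Call:
servo_tool --moves '[{"dp":[0,0,-0.03],"delta_rot":[0,0,0],"fingers":0},{"dp":[0,0,-0.05],"delta_rot":[0,0,0],"fingers":0},{"dp":[0,0,-0.06],"delta_rot":[0,0,0],"fingers":0},{"dp":[0,0,-0.06],"delta_rot":[0,0,0],"fingers":0},{"dp":[0,0,-0.06],"delta_rot":[0,0,0],"fingers":0}]'

```text
clock: 16.8
position: [0.5226, -0.173, 0.2457]
ee_rot: [-0.0, 0.989, -0.15, 0.0]
contact_force: [0.4, -0.7, -4.8]
width: 0.0146
gripper_force: 97.7
```

Call:
servo_tool --moves '[{"dp":[0,0,-0.06],"delta_rot":[0,0,0],"fingers":0},{"dp":[0,0,-0.05],"delta_rot":[0,0,0],"fingers":0},{"dp":[0,0,-0.03],"delta_rot":[0,0,0],"fingers":0},{"dp":[0,0,0],"delta_rot":[0,0,0],"fingers":0},{"dp":[0,0,0],"delta_rot":[0,0,0],"fingers":0}]'

```text
clock: 17.3
position: [0.5222, -0.1729, 0.2719]
ee_rot: [-0.001, 0.989, -0.15, -0.0]
contact_force: [0.0, 0.0, -4.3]
width: 0.0145
gripper_force: 97.7
```

Call:
servo_tool --moves '[{"dp":[0,0,0],"delta_rot":[0,0,0],"fingers":0},{"dp":[0,0,0],"delta_rot":[0,0,0],"fingers":0},{"dp":[0,0,0],"delta_rot":[0,0,0],"fingers":0},{"dp":[0,0,0],"delta_rot":[0,0,0],"fingers":0},{"dp":[0,0,0],"delta_rot":[0,0,0],"fingers":0}]'

```text
clock: 17.8
position: [0.5224, -0.173, 0.272]
ee_rot: [-0.001, 0.989, -0.15, -0.0]
contact_force: [-0.3, -0.1, -5.4]
width: 0.0147
gripper_force: 97.7
```

```bash
python3 to.py .5225 -.173 .274 -17.2
python3 - <<'E'
from h import *
im,d=imaging.get_image("side"); P=cloud("side",d); hsv=cv2.cvtColor(im,cv2.COLOR_RGB2HSV)
m=(P[...,2]>.125)&(P[...,2]<.15)&(hsv[...,1]>60); m[:,:265]=0; m[:,370:]=0; Q=P[m]
A=np.c_[Q[:,:2]-[.515,-.17],np.ones(len(Q))]; k=np.abs(Q[:,2]-.138)<.006; print("floor plane",np.linalg.lstsq(A[k],Q[k,2],rcond=None)[0].round(3),k.sum())
cv2.imwrite("pics/side7.png",cv2.resize(im[180:330,230:430,::-1],(800,600)))
E
```

```text
TCP [ 0.5224 -0.173   0.272 ] t 17.8 w 0.0147 gf 97.70553588867188 F [-0.27 -0.13 -5.42]
units dp [ 0.    0.   -0.01] rot [-0.012  0.007 -0.   ]
floor plane [0.    0.001 0.136] 1758
```

View pics/side7.png

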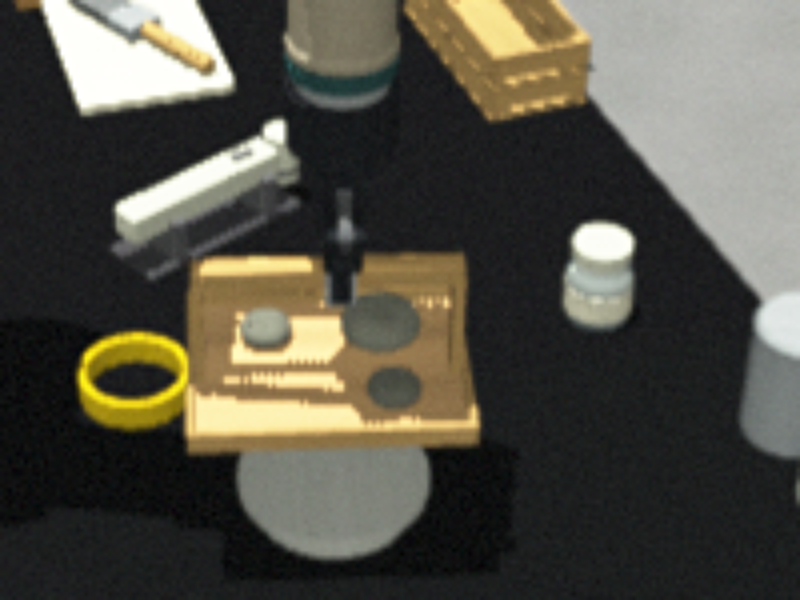

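The crop shows the tray level with its underside at about 0.13 m, above the stand at (335,490). All three stones are on it, and the lamp lies in its rest at (205,185). Handing in.

```bash
python3 -c "
from rig import manip; print(manip.sign_off())"
```

```text
the job is handed in; nothing more can be done
None
```

I held the lamp about 8–9 cm above the big stone for two seconds and laid it back in its rest. The job was handed in with the tray held level about 10 cm above the stand and all three stones on it; sign-off returned no verdict.

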